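# Index the swivel vice one hole round

## Task

Turn the bench vice on its swivel base one index hole anticlockwise, seen from above: swing the clamp lever right over to slack (anticlockwise), draw the spring index pin up by its knob, swing the vice round and let the pin drop fully home in the very next hole. Then swing the clamp lever back until it is firmly tight and let go of everything. Do not push the other things on the bench about.

Things in the scene. Friction and masses are not known exactly. Their poses are not given: they have to be found in the camera images.
- swivel_base: Grey cast base ring, 280 mm across, 30 mm high, bolted down (never moves). Origin: centre of its underside, on the vertical swivel axis. Eight dark index holes, 13 mm wide in steel bushings, lie in its top 45 degrees apart on a circle of 112 mm radius; the first is on the ring's own -x axis. The clamp stands on its +y side.
- vice_turn (a joint): Angle in rad of the turning part (steel disc with grey vice, black bracket and index arm), positive anticlockwise from above. At 0 the arm lies along the ring's -x axis, pin in the first hole; the next hole anticlockwise (towards the ring's -y) is at 0.785. It turns freely (under 3 N at the knob) with the pin drawn and the clamp slack. Vice and bracket reach 133 mm high within 75 mm of the swivel axis.
- index_pin (a joint): Lift in m of the spring index pin: 0 = fully home in a hole, 0.012 = its round nose rides on the ring between two holes, 0.020 = drawn to its stop. The spring pulls it down with 6 N when home, 12 N when drawn 16 mm. The pin is 12 mm thick and pulls itself to the middle of a hole if let down within about 4 mm of it.
- pin_knob (a point): Centre of the black round knob on the index pin, 33 mm across, 30 mm high, upright on the outer end of the index arm, 112 mm from the swivel axis, 107 mm above the bench when the pin is home. It rises with the pin and swings with the arm. The 23 mm housing below has its top 22 mm under the knob's centre; 25 mm is free all round the knob.
- clamp_lever (a joint): Angle in rad of the clamp lever about its upright pivot, growing clockwise from above = tighter. 0 = slack stop, 0.6 = the clamp begins to bite (slack below 0.5), beyond 1.1 = tight (then it takes some 25 N at the pin's knob to turn the vice), 1.4 = tight stop. It starts tight (1.2 to 1.38), takes 2 to 8 N at its end to move and stays where it is left.
- lever_end (a point): Point on the centre line of the clamp lever's black grip, 85 mm from the pivot, 95 mm above the bench. The lever is a level round bar, 17 mm thick on its outer 60 mm, ending 100 mm from the pivot. It sticks outwards past the ring; its outer half has free space below and on both sides.
- lever_pivot (a point): Point on the upright axis of the clamp lever, at the lever's height (95 mm); it does not move. The hub round it is 24 mm wide with its top 102 mm above the bench.
- mug: White mug 82 mm wide and 95 mm high, bystander; origin under its centre.
- bottle: White plastic bottle 64 mm wide and 165 mm high, bystander; origin under its centre.
- tape_roll: Roll of paper tape 104 mm across, 25 mm high, lying flat, bystander; origin under its centre.
- caliper: Steel caliper 230 mm long lying flat, 13 mm high, bystander; origin under the middle of its beam.
- screwdriver: Screwdriver 200 mm long lying on the bench, bystander.
- spare_bracket: Second black printed bracket, 62 by 66 mm and 60 mm high, standing on the bench, bystander; origin under it.
- mouse: Black computer mouse 112 by 60 mm, 34 mm high, bystander; origin under its centre.

How it is judged (in metres and radians):
On the way, in this order (a step that is already met when the one before it is completed fails the run):
1. the clamp lever is swung to slack (value of joint clamp_lever below 0.5 rad), for 0.1 s.
2. the index pin is drawn clear of its hole (value of joint index_pin above 0.01 m and value of joint clamp_lever below 0.5 rad), for 0.1 s.
3. the pin has dropped fully home in the next hole anticlockwise (value of joint index_pin below 0.002 m and value of joint vice_turn between 0.745 and 0.825 rad), for 0.2 s.
At the end, for the whole second after the job is handed in: The pin is fully home (less than 2 mm lifted) in the next hole anticlockwise (vice at 0.785 rad, within 0.04), the clamp lever is tight (beyond 1.1 rad), the vice is at rest and nothing is held (all of step 3 and value of joint clamp_lever above 1.1 rad and velocity of joint vice_turn between -0.02 and 0.02 rad/s); the robot touches nothing.
It fails at once if a bystander on the bench is pushed more than 30 mm (distance of any of mug, bottle, tape_roll, caliper, screwdriver, spare_bracket, mouse from where it was at the start of the episode above 0.03 m).
It also fails if it takes over 69 s, if anything falls off the work surface, if the arm or the gripper's body presses on something with over 40 N, if the wrist force passes 120 N, or if a joint passes its speed limit or range.

## Robot

A 6-joint arm with a two-finger parallel gripper is mounted at the origin on the work surface. World frame = base frame: x ahead of the robot, y to its left, z up, the work surface at z = 0. Lengths are in mm, angles in degrees, forces in N, time in s.
With the tool pointing down it reaches from about 300 to 850 mm from the base axis. Payload 4.2 kg.
Tool frame: the origin (TCP) lies midway between the tips of the shut fingers; the grasp point (between the pads) lies env.hold_point_z behind it (env.hold_point_z is the distance from the TCP to the grasp point, in mm); z points along the fingers, y is the line along which they close (so a half turn about z gives the same grasp; the last joint's range is limited). The gripper opens to 91 mm and grips with 3 to 60 N. Pads are 32 mm wide; open, the fingers measure 118 mm over their backs; the gripper's body (76 mm by 178 mm) begins 60 mm behind the grasp point.
Start: joints at [-1.146, 18.312, 89.639, -0, 72.044, -1.146], TCP at [575.016, 0, 213.976] pointing down, gripper open.
Joint ranges: [-177.97, 177.97], [-48.28, 115.42], [12.27, 149.76], [-77.06, 257.06], [2.81, 150.46], [-146.56, 146.56]. Speed limits (degrees/s): [147.25, 147.25, 180, 180, 180, 180].

## Interface

Orientations are given as [roll, pitch, yaw] about the fixed x, y, z axes, in that order (R = Rz(yaw) Ry(pitch) Rx(roll)).
In Python, from workcell import env, viewer, spotter gives the robot as it stands.
- The arm moves only by the tool apply_moves, never from a script. Its arguments are lists of equal length, an entry for each row: "delta_pos": the shift along the world's x, y, z normalised to -1 to 1, where 1 is 120 mm, a list of three; "rot": the turn, a rotation vector about the world's x, y, z normalised to -1 to 1, where 1 is 1.5 rad, a list of three; "hand": the opening, from 0 (shut) to 1 (fully open). A call has 1 to 10 rows; each row is the pose to reach, as a shift and turn from the pose commanded when the call began; what a row does not reach only later rows make up. A row lasts 1/12 s, in which the tool goes at most 41.7 mm and 7.16 degrees, less where a joint would pass 70% of its speed; a pose out of reach is approached as far as the arm can. A call with a number of a shift or a turn outside -1 to 1 is refused whole. A call with a gripper value outside its range is refused whole. The fingers move at their own pace and stop on an object; "newtons" is the grip in N (left out, the last holds). Time passes only in rows, so rows that repeat a pose let the fingers close. It gives the time, the measured TCP pose, the force, the opening and the grip force at its end, in the units of the state.
- env.state(): the state, without advancing time (a new reading comes with each control period).
- viewer.grab_frame(name): name is "scene" or "side" or "wrist"; returns a dict with "pixels" (480x640x3 uint8, red, green, blue), "camera_matrix" (3x3 intrinsics, pixels), "R" (3x3) and "t" (3): a world point X has camera coordinates R X + t; the wrist camera has in their place "mount" (4x4, takes a point from camera to tool coordinates, whose origin is the TCP and whose axes are the flange's). Camera axes: x right, y down, z forward; pixel columns grow to the right and rows downward; lengths in mm; the calibration is good to about 2 mm. A picture is of the moment at which its call begins: read the wrist's pose just before it. There is no depth.
- env.job_done(): hands the job in; it is judged then, once.
Trained networks look in a picture, given as the dict that the camera call returned (one of the last four; its "shot" number tells which), for a name from the list of things; names that differ only in an ending like _2 or _b are one class to them, and where a whole thing is asked for, a point or a joint stands for the part that bears it (a point fixed in the world has none). Each returns a list of dicts, best first, with "score" (0 to 1); they miss things now and then, are a little off and sometimes report something else, mostly with a low value. They report only what shows in the picture. A call takes as long as a camera call.
- spotter.trace(picture, query): "mask" (480x640 bool, what is visible of it) and "box" ([centre column, centre row, width, height] in pixels, round what is visible of it).
- spotter.landmark_of(picture, query): "position" ([column, row] in pixels: a listed point, or the origin of a listed thing).
The state is a dict: "time_s": time; "qpos": joint angles; "qvel": joint speeds; "effort": joint torques, N m; "ee_pos": TCP position; "ee_rot": TCP orientation; "force": force on the tool from outside, world axes, zero at the start; "torque": the same for the moment, N m; "gripper_width": finger opening in mm; "gripper_force": force on a finger pad.
Only numpy, scipy, OpenCV 4.12 (cv2) and the standard library are available. Lean on these libraries where they do the work, as an engineer would, in place of code of your own. Each camera call takes 0.05 s, during which the arm holds its last target. There are 200 camera calls.

## Working session

There is one attempt and no reset: what is moved stays moved. The work goes in short steps, Python scripts to look and compute and a tool call to move; the robot and the scene stay as the last step left them, time stands still between calls to the robot, and variables do not carry over. Pictures are saved under pics/ and viewed, at most 10 in all, crops included, and the job is handed in when it is done.

Besides the shell and the picture viewer there is one more tool, called as name(argument=value, ...), one argument or row to a line, values as JSON. apply_moves: Moves the arm, as the interface text tells. Its arguments: {"type":"object","properties":{"delta_pos":{"type":"array"},"rot":{"type":"array"},"hand":{"type":"array"},"newtons":{"type":"number"}},"required":["delta_pos","rot","hand"]}

```bash
mkdir -p pics
cat > h.py <<'E'
import numpy as np, cv2
from workcell import env, viewer, spotter
from scipy.spatial.transform import Rotation as Ro
def ray(f,uv,st=None):
    K=np.array(f["camera_matrix"]); d=np.linalg.inv(K)@np.array([uv[0],uv[1],1.])
    if "mount" in f:
        M=np.array(f["mount"]); R=Ro.from_euler('xyz',st["ee_rot"],degrees=True).as_matrix()
        o=R@M[:3,3]+np.array(st["ee_pos"]); v=R@M[:3,:3]@d
    else:
        R=np.array(f["R"]);t=np.array(f["t"]); o=-R.T@t; v=R.T@d
    return o,v/np.linalg.norm(v)
def tri(rs):
    A=np.zeros((3,3));b=np.zeros(3)
    for o,v in rs:
        P=np.eye(3)-np.outer(v,v);A+=P;b+=P@o
    x=np.linalg.solve(A,b); return x,[np.linalg.norm((np.eye(3)-np.outer(v,v))@(x-o)) for o,v in rs]
def atz(r,z): o,v=r; return o+v*(z-o[2])/v[2]
def grab(n):
    st=env.state(); f=viewer.grab_frame(n); return f,st
def save(f,n): cv2.imwrite(f"pics/{n}.png",cv2.cvtColor(f["pixels"],cv2.COLOR_RGB2BGR))
E
python3 - <<'E'
from h import *
print(env.hold_point_z, env.state())
F={}
for n in ["scene","side","wrist"]:
    F[n]=grab(n); save(*[F[n][0],n+"0"])
P=["pin_knob","lever_end","lever_pivot","swivel_base"]
for q in P:
    rs=[]
    for n,(f,st) in F.items():
        L=spotter.landmark_of(f,q)
        if L:
            print(q,n,np.round(L[0]["position"],1),round(L[0]["score"],2),len(L))
            if L[0]["score"]>.4: rs.append(ray(f,L[0]["position"],st))
    if len(rs)>1: x,e=tri(rs);print("  ",x.round(1),np.round(e,1))
for q in ["mug","bottle","tape_roll","caliper","screwdriver","spare_bracket","mouse"]:
    for n in ["scene","side"]:
        f,st=F[n]; L=spotter.landmark_of(f,q)
        if L: print(q,n,round(L[0]["score"],2),atz(ray(f,L[0]["position"]),0).round(0))
a=np.vstack([cv2.resize(F[n][0]["pixels"],(400,300)) for n in ["side","wrist"]])
cv2.imwrite("pics/c0.png",cv2.cvtColor(a,cv2.COLOR_RGB2BGR))
E
```

```text
18.8 {'time_s': 0.0, 'qpos': array([-1.14707308e+00,  1.83514759e+01,  8.97067384e+01, -1.33194679e-03,
        7.20436708e+01, -1.14713913e+00]), 'qvel': array([ 0.02058234, -0.02764052,  0.01272263, -0.07374274, -0.03774653,
        0.008778  ]), 'effort': array([-5.01459035e-04, -4.12465632e+01, -2.31973493e+01,  7.28826877e-02,
        4.58198413e-02, -1.41870069e-04]), 'ee_pos': array([ 5.74491400e+02, -8.09020332e-03,  2.13119688e+02]), 'ee_rot': array([-1.79898110e+02, -7.73655036e-04,  9.00004771e+01]), 'force': array([0.23699074, 0.16176982, 0.40825691]), 'torque': array([-0.00268303,  0.02894437,  0.02353329]), 'gripper_force': 0.0, 'gripper_width': 91.61861942642315}
pin_knob scene [330.  220.1] 0.54 1
pin_knob side [281.8 233.1] 0.44 1
pin_knob wrist [223.8 213.5] 0.89 1
   [488.6  19.3  99.6] [1.2 2.3 3.2]
lever_end scene [380.3 260.8] 0.6 1
lever_end side [355.9 211.8] 0.47 1
lever_end wrist [457.4  92.2] 0.9 1
   [679.2 110.  105.4] [3.  3.4 3.9]
lever_pivot scene [362.5 245.5] 0.56 2
lever_pivot side [325.7 223.7] 0.76 1
lever_pivot wrist [354.1 139.6] 0.67 1
   [600.6  80.6  90. ] [2.1 0.5 1.9]
swivel_base scene [325.2 272.7] 0.82 1
swivel_base side [325.1 278. ] 0.95 1
swivel_base wrist [336.7 241.2] 0.83 1
   [591.6 -30.5  -5.9] [3.3 1.1 2.9]
mug scene 0.88 [333. 425.   0.]
mug side 0.97 [333. 406.   0.]
bottle scene 0.96 [665. 442.   0.]
bottle side 0.8 [650. 446.   0.]
tape_roll scene 0.7 [513. 399.   0.]
tape_roll side 0.84 [521. 426.  -0.]
caliper scene 0.89 [ 502. -246.    0.]
caliper side 0.71 [ 498. -251.    0.]
screwdriver scene 0.67 [781. -29.   0.]
screwdriver side 0.59 [791.  -2.   0.]
spare_bracket scene 0.75 [ 716. -173.    0.]
spare_bracket side 0.8 [ 716. -187.    0.]
mouse scene 0.82 [ 443. -485.    0.]
```

View pics/scene0.png

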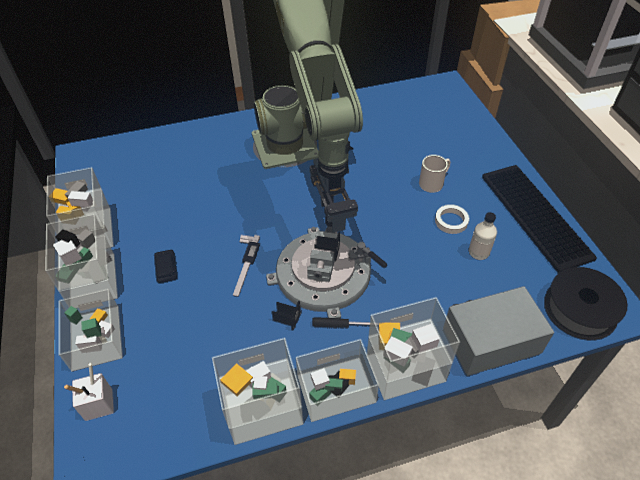

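View pics/c0.png

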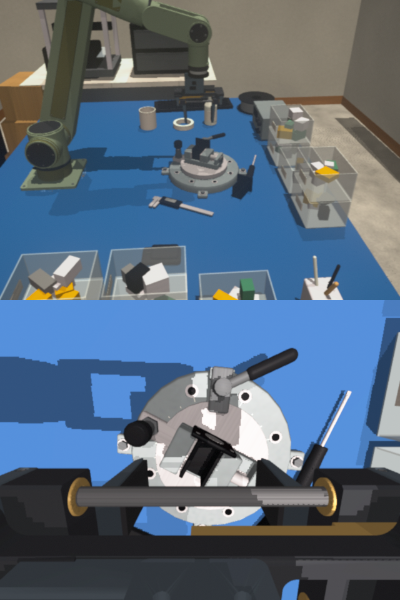

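The scene picture shows the vice at about (325,262), its knob at (330,215) and the lever end at (380,262). In the wrist view +x is right and +y is up. I'll take a second wrist view with a baseline on the way to the lever.

apply_moves(
  delta_pos=[
    [0.33,0,0.1],
    [0.66,0,0.2],
    [0.9,0,0.3],
    [0.9,0,0.3],
    [0.9,0,0.3],
  ],
  rot=[
    [0,0,0],
    [0,0,0],
    [0,0,0],
    [0,0,0],
    [0,0,0],
  ],
  hand=[1,1,1,1,1],
)

```text
time_s: 1.87
ee_pos: [684.1, -0.0, 249.4]
ee_rot: [-180.0, 0.0, 90.0]
force: [-0.0, -0.7, -0.2]
gripper_width: 91.3
gripper_force: 0.0
```

```bash
cat >> h.py <<'E'
import pickle,os
def obs(q, n="wrist", minscore=.4, F=None):
    f,st=F or grab(n); L=spotter.landmark_of(f,q)
    if L and L[0]["score"]>minscore: return ray(f,L[0]["position"],st),L[0]["position"],L[0]["score"]
E
python3 - <<'E'
from h import *
st=env.state();print(st["ee_pos"],st["ee_rot"],st["qpos"])
F=grab("wrist");save(F[0],"w1")
old={"pin_knob":(223.8,213.5),"lever_end":(457.4,92.2),"lever_pivot":(354.1,139.6),"swivel_base":(336.7,241.2)}
s0=dict(ee_pos=[574.49,0,213.12],ee_rot=[-179.9,0,90])
for q,p in old.items():
    o=obs(q,F=F,minscore=0)
    if o:
        x,e=tri([ray(F[0],p,s0),o[0]]); print(q,o[1],o[2],x.round(1),np.round(e,1),
          [atz(r,{"pin_knob":107,"swivel_base":0}.get(q,95)).round(1) for r in (ray(F[0],p,s0),o[0])])
print("cam",ray(F[0],(320,240),st))
E
```

```text
[ 6.84055825e+02 -4.95905826e-02  2.49432010e+02] [-1.79999627e+02  1.17416022e-03  8.99995397e+01] [-9.66847409e-01  2.75690111e+01  6.99862653e+01 -1.19061881e-03
  8.24450767e+01 -9.66230548e-01]
pin_knob [116.5, 205.5] 0.63 [492.9  19.8 103.3] [0.4 0.4] [array([493.9,  20.1, 107. ]), array([495.2,  20.8, 107. ])]
lever_end [318.3, 98.7] 0.61 [680.5 114.5  93.7] [0. 0.] [array([680. , 114.3,  95. ]), array([680.5, 114.3,  95. ])]
lever_pivot [233.5, 139.7] 0.81 [600.8  79.2  85.3] [0.4 0.4] [array([600. ,  78.5,  95. ]), array([603.2,  79.3,  95. ])]
cam (array([684.35584161,  70.5562003 , 420.01855591]), array([-0.00757599, -0.25456289, -0.96702655]))
```

View pics/w1.png

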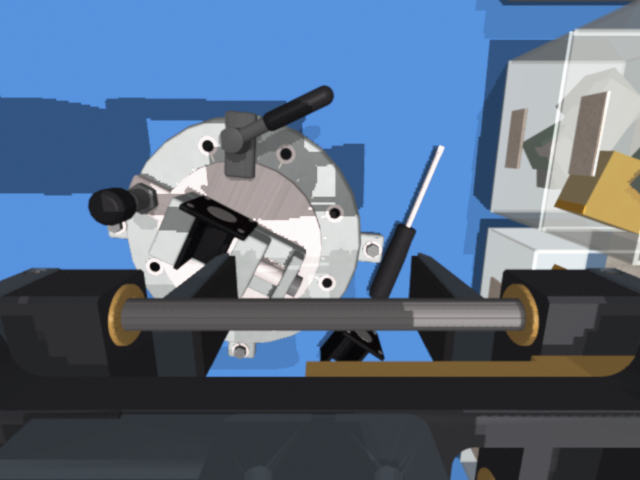

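Lever end is at (680.5,114), z≈94, and the pivot at (602,79), a radius of 86 mm, which matches. The knob is at about (494,20), z≈104. Moving above the lever, turned to straddle it.

apply_moves(
  delta_pos=[
    [-0.02,0.2,-0.1],
    [-0.04,0.4,-0.2],
    [-0.06,0.6,-0.35],
    [-0.08,0.8,-0.5],
    [-0.08,0.93,-0.65],
    [-0.08,0.93,-0.8],
    [-0.08,0.93,-0.8],
    [-0.08,0.93,-0.8],
    [-0.08,0.93,-0.8],
    [-0.08,0.93,-0.8],
  ],
  rot=[
    [0,0,-0.077],
    [0,0,-0.154],
    [0,0,-0.23],
    [0,0,-0.31],
    [0,0,-0.385],
    [0,0,-0.46],
    [0,0,-0.54],
    [0,0,-0.62],
    [0,0,-0.7],
    [0,0,-0.77],
  ],
  hand=[0.65,0.65,0.65,0.65,0.65,0.65,0.65,0.65,0.65,0.65],
)

```text
time_s: 2.95
ee_pos: [672.5, 111.6, 154.1]
ee_rot: [-180.0, 0.0, 23.5]
force: [0.0, -0.1, -0.0]
gripper_width: 59.2
gripper_force: 0.0
```

Run:
```python
from h import *
from scipy.optimize import least_squares
st=env.state();print(st["ee_pos"],st["ee_rot"],st["qpos"].round(0))
F=grab("wrist");save(F[0],"w2")
for q in ["lever_end","lever_pivot","pin_knob"]:
    o=obs(q,F=F,minscore=0)
    if o: print(q,o[1],o[2],atz(o[0],95).round(1),atz(o[0],107).round(1))
s1=dict(ee_pos=[684.06,0,249.43],ee_rot=[180,0,90])
W=np.array([atz(ray(F[0],p,s1),30)[:2] for p in [(208,146),(286,153),(334,213),(327,283),(155,267)]])
r=least_squares(lambda c:np.hypot(*(W-c).T)-112,[592,-30]); print(r.x,r.fun.round(1))
d=W-r.x; print(np.degrees(np.arctan2(d[:,1],d[:,0])).round(1))
k=np.array([494,20.])-r.x; print(np.hypot(*k),np.degrees(np.arctan2(k[1],k[0])))
```

```text
[672.45688851 111.58475077 154.09798097] [-1.79996297e+02  3.12317107e-02  2.35076735e+01] [ 8. 30. 79. -0. 71. 75.]
lever_end [325.5, 243.3] 0.7 [679.4 113.9  95. ] [682.4 115.3 107. ]
lever_pivot [323.9, 350.5] 0.85 [602.4  81.4  95. ] [609.4  84.5 107. ]
pin_knob [331.5, 351.3] 0.66 [604.   75.9  95. ] [610.9  79.3 107. ]
[589.11787004 -32.85464531] [-0.3  0.8 -0.6  0.3  0.2]
[ 106.8   61.9   17.   -28.4 -162.8]
108.81646351426801 150.9401560447061
```

View pics/w2.png

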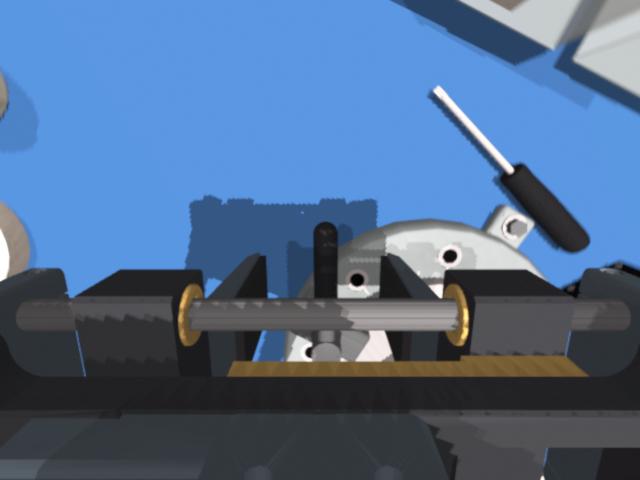

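The lever (column 325) is centred between the fingers (257 to 390) and aligned with them. The ring centre fits at (589.1,−32.9) with holes at 17°+45k, and the knob sits at 152°. Descending and gripping.

apply_moves(
  delta_pos=[
    [0,0,-0.25],
    [0,0,-0.5],
    [0,0,-0.65],
    [0,0,-0.65],
    [0,0,-0.65],
    [0,0,-0.65],
    [0,0,-0.65],
    [0,0,-0.65],
  ],
  rot=[
    [0,0,0],
    [0,0,0],
    [0,0,0],
    [0,0,0],
    [0,0,0],
    [0,0,0],
    [0,0,0],
    [0,0,0],
  ],
  hand=[0.65,0.65,0.65,0.65,0.1,0.1,0.1,0.1],
  newtons=15,
)

```text
time_s: 3.82
ee_pos: [674.5, 111.8, 77.9]
ee_rot: [179.9, -0.2, 23.8]
force: [-0.9, -0.0, 0.6]
gripper_width: 35.5
gripper_force: 0.0
```

apply_moves(
  delta_pos=[
    [0,0,0],
    [0,0,0],
    [0,0,0],
    [0,0,0],
    [0,0,0],
    [0,0,0],
  ],
  rot=[
    [0,0,0],
    [0,0,0],
    [0,0,0],
    [0,0,0],
    [0,0,0],
    [0,0,0],
  ],
  hand=[0.1,0.1,0.1,0.1,0.1,0.1],
)

```text
time_s: 4.32
ee_pos: [673.9, 111.4, 76.6]
ee_rot: [179.9, -0.1, 23.9]
force: [0.9, -1.8, 2.7]
gripper_width: 16.9
gripper_force: 15.0
```

```bash
cat >> h.py <<'E'
def arc(c,p,degs,k=1.0):
    c=np.array(c);v=np.array(p)-c
    for a in degs:
        r=np.radians(a);w=np.array([[np.cos(r),-np.sin(r)],[np.sin(r),np.cos(r)]])@v-v
        print(a,(w/120).round(3).tolist(),round(r*k/1.5,3))
E
python3 - <<'E'
from h import *
st=env.state();print(st["gripper_width"],st["gripper_force"],st["force"])
arc((602,79.5),(674.4,111.6),np.arange(1,11)*6.6)
E
```

```text
16.909468627225962 15.00697061419487 [ 0.94966007 -1.75741411  2.65278226]
6.6 [-0.035, 0.068] 0.077
13.2 [-0.077, 0.131] 0.154
19.799999999999997 [-0.126, 0.189] 0.23
26.4 [-0.182, 0.24] 0.307
33.0 [-0.243, 0.285] 0.384
39.599999999999994 [-0.309, 0.323] 0.461
46.199999999999996 [-0.379, 0.353] 0.538
52.8 [-0.452, 0.375] 0.614
59.4 [-0.526, 0.388] 0.691
66.0 [-0.602, 0.392] 0.768
```

apply_moves(
  delta_pos=[
    [-0.017,0.035,0],
    [-0.035,0.068,0],
    [-0.055,0.1,0],
    [-0.077,0.131,0],
    [-0.1,0.16,0],
    [-0.126,0.189,0],
    [-0.154,0.215,0],
    [-0.182,0.24,0],
    [-0.212,0.263,0],
    [-0.243,0.285,0],
  ],
  rot=[
    [0,0,0.038],
    [0,0,0.077],
    [0,0,0.115],
    [0,0,0.154],
    [0,0,0.192],
    [0,0,0.23],
    [0,0,0.269],
    [0,0,0.307],
    [0,0,0.346],
    [0,0,0.384],
  ],
  hand=[0.1,0.1,0.1,0.1,0.1,0.1,0.1,0.1,0.1,0.1],
)

```text
time_s: 5.15
ee_pos: [644.9, 144.8, 76.6]
ee_rot: [179.9, 0.0, 57.0]
force: [1.1, -4.7, 4.0]
gripper_width: 17.0
gripper_force: 15.0
```

Run:
```python
from h import *
arc((602,79.5),(674.4-.243*120,111.6+.285*120),np.arange(1,11)*3.3)
```

```text
3.3 [-0.032, 0.02] 0.038
6.6 [-0.066, 0.038] 0.077
9.899999999999999 [-0.1, 0.054] 0.115
13.2 [-0.136, 0.068] 0.154
16.5 [-0.172, 0.08] 0.192
19.799999999999997 [-0.208, 0.089] 0.23
23.099999999999998 [-0.246, 0.097] 0.269
26.4 [-0.283, 0.103] 0.307
29.7 [-0.321, 0.106] 0.346
33.0 [-0.359, 0.107] 0.384
```

apply_moves(
  delta_pos=[
    [-0.032,0.02,0],
    [-0.066,0.038,0],
    [-0.1,0.054,0],
    [-0.136,0.068,0],
    [-0.172,0.08,0],
    [-0.208,0.089,0],
    [-0.246,0.097,0],
    [-0.283,0.103,0],
    [-0.321,0.106,0],
    [-0.359,0.107,0],
  ],
  rot=[
    [0,0,0.038],
    [0,0,0.077],
    [0,0,0.115],
    [0,0,0.154],
    [0,0,0.192],
    [0,0,0.23],
    [0,0,0.269],
    [0,0,0.307],
    [0,0,0.346],
    [0,0,0.384],
  ],
  hand=[0.1,0.1,0.1,0.1,0.1,0.1,0.1,0.1,0.1,0.1],
)

```text
time_s: 5.98
ee_pos: [601.9, 157.7, 76.6]
ee_rot: [179.9, 0.1, 89.9]
force: [0.6, -4.0, 3.0]
gripper_width: 16.4
gripper_force: 15.0
```

apply_moves(
  delta_pos=[
    [0,0,0],
    [0,0,0],
    [0,0,0],
    [0,0,0],
    [0,0,0.3],
    [0,0,0.6],
    [0,0,0.9],
    [0,0,0.9],
  ],
  rot=[
    [0,0,0],
    [0,0,0],
    [0,0,0],
    [0,0,0],
    [0,0,0],
    [0,0,0],
    [0,0,0],
    [0,0,0],
  ],
  hand=[0.6,0.6,0.6,0.6,0.6,0.6,0.6,0.6],
)

```text
time_s: 6.65
ee_pos: [605.3, 159.9, 191.8]
ee_rot: [179.2, -0.2, 89.8]
force: [1.2, 0.3, 0.2]
gripper_width: 54.9
gripper_force: 0.0
```

Run:
```python
from h import *
st=env.state();print(st["ee_pos"],st["ee_rot"],st["qpos"].round(0))
F=grab("wrist")
rs={}
for n in ["wrist","scene","side"]:
    if n!="wrist": F=grab(n)
    for q in ["lever_end","pin_knob"]:
        o=obs(q,F=F,minscore=0)
        if o: rs.setdefault(q,[]).append(o[0]);print(n,q,o[1],o[2],atz(o[0],95).round(1),atz(o[0],107).round(1))
print({q:tri(r) for q,r in rs.items() if len(r)>1})
```

```text
[605.27950982 159.93150502 191.81402096] [179.19913117  -0.22179917  89.797268  ] [14. 23. 85.  0. 71. 14.]
wrist lever_end [314.1, 237.0] 0.74 [600.1 163.1  95. ] [600.3 166.  107. ]
scene lever_end [388.3, 237.8] 0.83 [599.4 162.2  95. ] [608.6 157.7 107. ]
scene pin_knob [332.3, 219.6] 0.66 [483.5  28.5  95. ] [493.8  25.3 107. ]
side lever_end [324.3, 208.7] 0.64 [602.2 159.1  95. ] [600.5 134.4 107. ]
side pin_knob [283.4, 234.4] 0.59 [490.1  20.6  95. ] [490.3  -1.7 107. ]
{'lever_end': (array([600.67875888, 162.28990205,  94.34322328]), [np.float64(0.81899880723604), np.float64(1.394396175593468), np.float64(1.888087668065009)]), 'pin_knob': (array([487.66679672,  26.71760214,  94.72105698]), [np.float64(3.5634193577788205), np.float64(3.563419357778994)])}
```

The lever end now reads (600.5,163), so it points at 91°, swung 67° over and slack. Next, over to the knob.

apply_moves(
  delta_pos=[
    [-0.1,-0.1,0],
    [-0.2,-0.2,0],
    [-0.3,-0.3,0],
    [-0.4,-0.4,0],
    [-0.52,-0.52,0],
    [-0.64,-0.64,0],
    [-0.76,-0.76,0],
    [-0.88,-0.88,0],
    [-0.925,-0.95,0],
    [-0.925,-0.95,0],
  ],
  rot=[
    [0,0,0.08],
    [0,0,0.16],
    [0,0,0.24],
    [0,0,0.32],
    [0,0,0.4],
    [0,0,0.48],
    [0,0,0.56],
    [0,0,0.64],
    [0,0,0.72],
    [0,0,0.72],
  ],
  hand=[0.6,0.6,0.6,0.6,0.6,0.6,0.6,0.6,0.6,0.6],
)

```text
time_s: 7.93
ee_pos: [488.6, 43.3, 183.7]
ee_rot: [-179.9, -0.1, 151.7]
force: [-0.9, 0.3, -0.3]
gripper_width: 55.0
gripper_force: 0.0
```

apply_moves(
  delta_pos=[
    [0,-0.205,0],
    [0,-0.205,0],
    [0,-0.205,0],
  ],
  rot=[
    [0,0,0],
    [0,0,0],
    [0,0,0],
  ],
  hand=[0.6,0.6,0.6],
)

```text
time_s: 8.18
ee_pos: [490.7, 20.0, 183.8]
ee_rot: [180.0, -0.0, 151.5]
force: [-0.1, -0.2, -0.4]
gripper_width: 54.6
gripper_force: 0.0
```

Run:
```python
from h import *
st=env.state();print(st["ee_pos"],st["ee_rot"],st["qpos"].round(0))
F=grab("wrist");save(F[0],"w3")
o=obs("pin_knob",F=F,minscore=0)
if o: print(o[1],o[2],atz(o[0],107).round(1),atz(o[0],122).round(1))
```

```text
[490.6660504   20.01050013 183.7747784 ] [ 1.79966008e+02 -1.34558350e-02  1.51480013e+02] [  1.  12. 103.   0.  65. -61.]
[324.5, 245.4] 0.93 [491.9  22.5 107. ] [488.2  24.5 122. ]
```

View pics/w3.png

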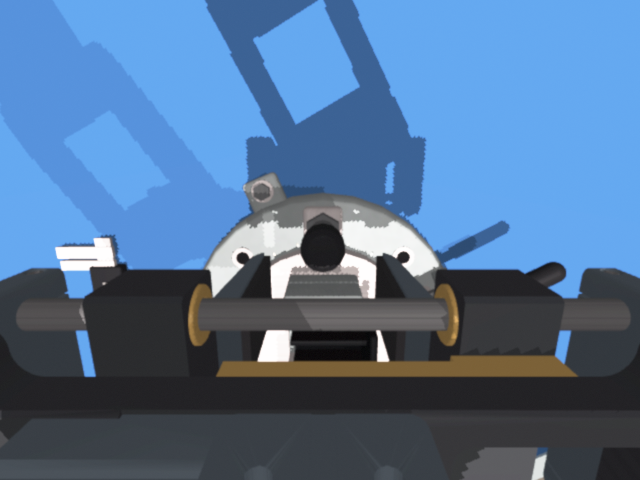

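The knob (324,245) is centred between the fingers and reads (491.9,22.5), in line with the ring fit. Descending and gripping it.

apply_moves(
  delta_pos=[
    [0.005,0.01,-0.2],
    [0.005,0.01,-0.4],
    [0.005,0.01,-0.6],
    [0.005,0.01,-0.775],
    [0.005,0.01,-0.775],
    [0.005,0.01,-0.775],
    [0.005,0.01,-0.775],
    [0.005,0.01,-0.775],
    [0.005,0.01,-0.775],
    [0.005,0.01,-0.775],
  ],
  rot=[
    [0,0,0],
    [0,0,0],
    [0,0,0],
    [0,0,0],
    [0,0,0],
    [0,0,0],
    [0,0,0],
    [0,0,0],
    [0,0,0],
    [0,0,0],
  ],
  hand=[0.56,0.56,0.56,0.56,0.56,0.2,0.2,0.2,0.2,0.2],
  newtons=40,
)

```text
time_s: 9.12
ee_pos: [491.1, 20.4, 92.2]
ee_rot: [-180.0, 0.1, 151.8]
force: [-2.5, -5.1, 3.1]
gripper_width: 32.4
gripper_force: 40.0
```

apply_moves(
  delta_pos=[
    [0,0,0],
    [0,0,0],
    [0,0,0],
  ],
  rot=[
    [0,0,0],
    [0,0,0],
    [0,0,0],
  ],
  hand=[0.2,0.2,0.2],
)

```text
time_s: 9.37
ee_pos: [491.1, 20.4, 92.2]
ee_rot: [-180.0, 0.1, 151.7]
force: [-1.2, -4.8, 3.8]
gripper_width: 32.4
gripper_force: 40.0
```

apply_moves(
  delta_pos=[
    [0,0,0.04],
    [0,0,0.08],
    [0,0,0.12],
    [0,0,0.14],
    [0,0,0.14],
    [0,0,0.14],
  ],
  rot=[
    [0,0,0],
    [0,0,0],
    [0,0,0],
    [0,0,0],
    [0,0,0],
    [0,0,0],
  ],
  hand=[0.2,0.2,0.2,0.2,0.2,0.2],
)

```text
time_s: 9.87
ee_pos: [491.3, 20.9, 107.3]
ee_rot: [180.0, 0.1, 151.7]
force: [4.8, -3.2, -13.0]
gripper_width: 32.3
gripper_force: 40.0
```

Run:
```python
from h import *
arc((589.1,-32.9),(490.8,20.3),np.arange(1,11)*4.5)
print(np.hypot(490.8-589.1,20.3+32.9),np.degrees(np.arctan2(53.2,-98.3)))
F=grab("wrist");save(F[0],"w4")
o=obs("pin_knob",F=F,minscore=0);print(o[1],o[2] if o else 0)
```

```text
4.5 [-0.032, -0.066] 0.052
9.0 [-0.059, -0.134] 0.105
13.5 [-0.081, -0.203] 0.157
18.0 [-0.097, -0.275] 0.209
22.5 [-0.107, -0.347] 0.262
27.0 [-0.112, -0.42] 0.314
31.5 [-0.111, -0.493] 0.367
36.0 [-0.104, -0.566] 0.419
40.5 [-0.092, -0.638] 0.471
45.0 [-0.074, -0.709] 0.524
111.77267107839914 151.57773000771127
[327.3, 295.5] 0.86
```

The pull reads −13 N, so the pin is drawn about 15 mm. Swinging the vice 45°.

apply_moves(
  delta_pos=[
    [-0.032,-0.066,0],
    [-0.059,-0.134,0],
    [-0.081,-0.203,0],
    [-0.097,-0.275,0],
    [-0.107,-0.347,0],
    [-0.112,-0.42,0],
    [-0.111,-0.493,0],
    [-0.104,-0.566,0],
    [-0.092,-0.638,0],
    [-0.074,-0.709,0],
  ],
  rot=[
    [0,0,0.052],
    [0,0,0.105],
    [0,0,0.157],
    [0,0,0.209],
    [0,0,0.262],
    [0,0,0.314],
    [0,0,0.367],
    [0,0,0.419],
    [0,0,0.471],
    [0,0,0.524],
  ],
  hand=[0.2,0.2,0.2,0.2,0.2,0.2,0.2,0.2,0.2,0.2],
)

```text
time_s: 10.8
ee_pos: [481.4, -64.0, 106.9]
ee_rot: [179.9, -0.0, -163.2]
force: [1.8, -1.5, -13.6]
gripper_width: 32.3
gripper_force: 40.0
```

apply_moves(
  delta_pos=[
    [0,0,0],
    [0,0,0],
    [0,0,0],
    [0,0,0],
  ],
  rot=[
    [0,0,0],
    [0,0,0],
    [0,0,0],
    [0,0,0],
  ],
  hand=[0.2,0.2,0.2,0.2],
)

```text
time_s: 11.13
ee_pos: [481.4, -63.9, 107.3]
ee_rot: [180.0, -0.1, -163.3]
force: [0.9, -5.3, -13.5]
gripper_width: 32.7
gripper_force: 40.0
```

apply_moves(
  delta_pos=[
    [0,0,-0.03],
    [0,0,-0.06],
    [0,0,-0.09],
    [0,0,-0.12],
    [0,0,-0.14],
    [0,0,-0.14],
    [0,0,-0.14],
  ],
  rot=[
    [0,0,0],
    [0,0,0],
    [0,0,0],
    [0,0,0],
    [0,0,0],
    [0,0,0],
    [0,0,0],
  ],
  hand=[0.2,0.2,0.2,0.2,0.2,0.2,0.2],
)

```text
time_s: 11.72
ee_pos: [481.9, -65.4, 92.3]
ee_rot: [-179.8, -0.0, -163.1]
force: [-1.2, -11.0, -3.3]
gripper_width: 32.2
gripper_force: 40.0
```

The pin pulled itself over to (481.9,−65.4), which matches the hole prediction (482,−65.6). Letting go, rising and checking.

apply_moves(
  delta_pos=[
    [0,0,0],
    [0,0,0],
    [0,0,0],
    [0,0,0],
    [0,0,0],
    [0,0,0.25],
    [0,0,0.5],
    [0,0,0.75],
    [0,0,0.75],
    [0,0,0.75],
  ],
  rot=[
    [0,0,0],
    [0,0,0],
    [0,0,0],
    [0,0,0],
    [0,0,0],
    [0,0,0],
    [0,0,0],
    [0,0,0],
    [0,0,0],
    [0,0,0],
  ],
  hand=[0.56,0.56,0.56,0.56,0.56,0.56,0.56,0.56,0.56,0.56],
)

```text
time_s: 12.55
ee_pos: [483.0, -63.7, 182.7]
ee_rot: [-179.9, 0.2, -163.2]
force: [-0.1, -0.0, -0.9]
gripper_width: 51.0
gripper_force: 0.0
```

Run:
```python
from h import *
st=env.state();print(st["ee_pos"],st["ee_rot"],st["qpos"].round(0),st["gripper_width"])
F=grab("wrist");save(F[0],"w5"); rs=[]
for n in ["wrist","scene","side"]:
    if n!="wrist": F=grab(n)
    if n=="side": save(F[0],"s5")
    for q in ["pin_knob","lever_end"]:
        o=obs(q,F=F,minscore=0)
        if o:
            print(n,q,o[1],o[2],atz(o[0],107).round(1))
            if q=="pin_knob": rs.append(o[0])
print(tri(rs))
```

```text
[483.00398751 -63.70318705 182.67890179] [-179.91855902    0.22967557 -163.2459769 ] [  -9.   12.  104.    0.   64. -116.] 51.001322938134166
wrist pin_knob [326.3, 242.5] 0.66 [480.8 -60.5 107. ]
scene pin_knob [302.6, 222.9] 0.41 [480.3 -62.  107. ]
scene lever_end [389.6, 238.6] 0.63 [612.5 160.1 107. ]
side pin_knob [280.6, 249.8] 0.55 [483.1 -77.  107. ]
side lever_end [324.4, 206.7] 0.57 [601.6 146.6 107. ]
(array([481.0217504 , -61.57847873, 101.98586534]), [np.float64(1.8601268565561697), np.float64(3.814446148254855), np.float64(3.825984917057934)])
```

View pics/w5.png

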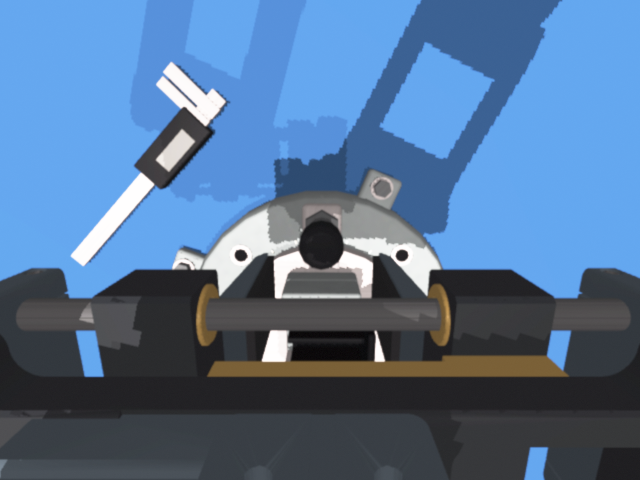

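The knob (321,243) sits midway between its neighbouring holes (240,254) and (402,254). Its measured radius at the home height is 111.8 mm, against 111.9 mm before, so the pin is home. Back to the lever.

apply_moves(
  delta_pos=[
    [0.06,0.12,0.02],
    [0.12,0.24,0.02],
    [0.18,0.36,0.02],
    [0.24,0.48,0.02],
    [0.3,0.6,0.02],
    [0.36,0.72,0.02],
    [0.42,0.84,0.02],
    [0.5,0.96,0.02],
    [0.5,0.96,0.02],
  ],
  rot=[
    [0,0,-0.078],
    [0,0,-0.156],
    [0,0,-0.234],
    [0,0,-0.312],
    [0,0,-0.39],
    [0,0,-0.468],
    [0,0,-0.546],
    [0,0,-0.62],
    [0,0,-0.62],
  ],
  hand=[0.62,0.62,0.62,0.62,0.62,0.62,0.62,0.62,0.62],
)

```text
time_s: 13.75
ee_pos: [543.4, 53.5, 183.0]
ee_rot: [179.9, 0.0, 143.4]
force: [-0.1, -0.0, 0.1]
gripper_width: 56.7
gripper_force: 0.0
```

apply_moves(
  delta_pos=[
    [0.06,0.12,0],
    [0.12,0.24,0],
    [0.18,0.36,0],
    [0.24,0.48,0],
    [0.3,0.6,0],
    [0.36,0.72,0],
    [0.42,0.84,0],
    [0.49,0.91,0],
    [0.49,0.91,0],
    [0.49,0.91,0],
  ],
  rot=[
    [0,0,-0.078],
    [0,0,-0.156],
    [0,0,-0.234],
    [0,0,-0.312],
    [0,0,-0.39],
    [0,0,-0.468],
    [0,0,-0.546],
    [0,0,-0.611],
    [0,0,-0.611],
    [0,0,-0.611],
  ],
  hand=[0.62,0.62,0.62,0.62,0.62,0.62,0.62,0.62,0.62,0.62],
)

```text
time_s: 14.58
ee_pos: [600.3, 160.0, 182.8]
ee_rot: [-179.9, 0.1, 91.2]
force: [0.1, -0.8, 0.7]
gripper_width: 57.1
gripper_force: 0.0
```

Run:
```python
from h import *
st=env.state();print(st["ee_pos"],st["ee_rot"],st["qpos"].round(0),st["gripper_width"])
F=grab("wrist");save(F[0],"w6")
for q in ["lever_end","lever_pivot"]:
    o=obs(q,F=F,minscore=0)
    if o: print(o[1],o[2],atz(o[0],95).round(1))
```

```text
[600.30764155 160.01457297 182.83225926] [-1.79927258e+02  5.33368116e-02  9.11927442e+01] [14. 24. 86. -0. 70. 13.] 57.07998948075564
[326.3, 239.1] 0.62 [603.3 163.3  95. ]
[322.7, 337.4] 0.56 [602.4  78.1  95. ]
```

View pics/w6.png

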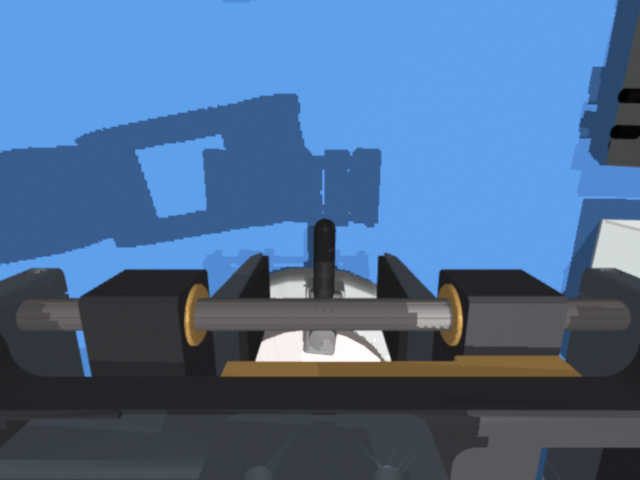

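The lever (324) is centred between the fingers (262 to 385). Descending and gripping.

apply_moves(
  delta_pos=[
    [0,0,-0.25],
    [0,0,-0.5],
    [0,0,-0.75],
    [0,0,-0.89],
    [0,0,-0.89],
    [0,0,-0.89],
    [0,0,-0.89],
    [0,0,-0.89],
    [0,0,-0.89],
    [0,0,-0.89],
  ],
  rot=[
    [0,0,0],
    [0,0,0],
    [0,0,0],
    [0,0,0],
    [0,0,0],
    [0,0,0],
    [0,0,0],
    [0,0,0],
    [0,0,0],
    [0,0,0],
  ],
  hand=[0.62,0.62,0.62,0.62,0.62,0.1,0.1,0.1,0.1,0.1],
  newtons=20,
)

```text
time_s: 15.57
ee_pos: [601.3, 160.7, 77.9]
ee_rot: [179.9, -0.0, 91.0]
force: [0.8, -0.6, -0.4]
gripper_width: 26.2
gripper_force: 0.0
```

apply_moves(
  delta_pos=[
    [0,0,0],
    [0,0,0],
    [0,0,0],
    [0,0,0],
    [0,0,0],
  ],
  rot=[
    [0,0,0],
    [0,0,0],
    [0,0,0],
    [0,0,0],
    [0,0,0],
  ],
  hand=[0.1,0.1,0.1,0.1,0.1],
)

```text
time_s: 15.98
ee_pos: [601.1, 160.7, 77.2]
ee_rot: [179.9, -0.0, 90.9]
force: [0.2, 0.1, 4.6]
gripper_width: 16.4
gripper_force: 20.0
```

Run:
```python
from h import *
p=np.array([600.7,159.6]);c=np.array([602,79.5])
arc(c,p,-np.arange(1,11)*3.4)
r=np.radians(-34);v=p-c;p2=c+np.array([[np.cos(r),-np.sin(r)],[np.sin(r),np.cos(r)]])@v
arc(c,p2,-np.arange(1,11)*3.4)
```

```text
-3.4 [0.04, -0.001] -0.04
-6.8 [0.079, -0.003] -0.079
-10.2 [0.118, -0.009] -0.119
-13.6 [0.157, -0.016] -0.158
-17.0 [0.196, -0.026] -0.198
-20.4 [0.233, -0.038] -0.237
-23.8 [0.27, -0.052] -0.277
-27.2 [0.306, -0.069] -0.316
-30.599999999999998 [0.341, -0.087] -0.356
-34.0 [0.375, -0.108] -0.396
-3.4 [0.033, -0.023] -0.04
-6.8 [0.064, -0.047] -0.079
-10.2 [0.093, -0.073] -0.119
-13.6 [0.121, -0.101] -0.158
-17.0 [0.148, -0.131] -0.198
-20.4 [0.172, -0.162] -0.237
-23.8 [0.195, -0.195] -0.277
-27.2 [0.215, -0.228] -0.316
-30.599999999999998 [0.234, -0.263] -0.356
-34.0 [0.251, -0.299] -0.396
```

apply_moves(
  delta_pos=[
    [0.04,-0.001,0],
    [0.079,-0.003,0],
    [0.118,-0.009,0],
    [0.157,-0.016,0],
    [0.196,-0.026,0],
    [0.233,-0.038,0],
    [0.27,-0.052,0],
    [0.306,-0.069,0],
    [0.341,-0.087,0],
    [0.375,-0.108,0],
  ],
  rot=[
    [0,0,-0.04],
    [0,0,-0.079],
    [0,0,-0.119],
    [0,0,-0.158],
    [0,0,-0.198],
    [0,0,-0.237],
    [0,0,-0.277],
    [0,0,-0.316],
    [0,0,-0.356],
    [0,0,-0.396],
  ],
  hand=[0.1,0.1,0.1,0.1,0.1,0.1,0.1,0.1,0.1,0.1],
)

```text
time_s: 16.82
ee_pos: [646.1, 147.6, 77.2]
ee_rot: [179.9, -0.0, 56.9]
force: [-0.9, 0.0, 5.8]
gripper_width: 16.6
gripper_force: 20.1
```

apply_moves(
  delta_pos=[
    [0.033,-0.023,0],
    [0.064,-0.047,0],
    [0.093,-0.073,0],
    [0.121,-0.101,0],
    [0.148,-0.131,0],
    [0.172,-0.162,0],
    [0.195,-0.195,0],
    [0.215,-0.228,0],
    [0.234,-0.263,0],
    [0.251,-0.299,0],
  ],
  rot=[
    [0,0,-0.04],
    [0,0,-0.079],
    [0,0,-0.119],
    [0,0,-0.158],
    [0,0,-0.198],
    [0,0,-0.237],
    [0,0,-0.277],
    [0,0,-0.316],
    [0,0,-0.356],
    [0,0,-0.396],
  ],
  hand=[0.1,0.1,0.1,0.1,0.1,0.1,0.1,0.1,0.1,0.1],
)

```text
time_s: 17.65
ee_pos: [677.1, 111.9, 77.3]
ee_rot: [179.9, -0.2, 22.9]
force: [1.3, 0.4, 4.3]
gripper_width: 16.8
gripper_force: 20.2
```

apply_moves(
  delta_pos=[
    [0,0,0],
    [0,0,0],
    [0,0,0],
    [0,0,0],
    [0,0,0],
    [0,0,0.3],
    [0,0,0.6],
    [0,0,0.9],
    [0,0,0.9],
    [0,0,0.9],
  ],
  rot=[
    [0,0,0],
    [0,0,0],
    [0,0,0],
    [0,0,0],
    [0,0,0],
    [0,0,0],
    [0,0,0],
    [0,0,0],
    [0,0,0],
    [0,0,0],
  ],
  hand=[0.6,0.6,0.6,0.6,0.6,0.6,0.6,0.6,0.6,0.6],
)

```text
time_s: 18.48
ee_pos: [677.1, 112.1, 187.5]
ee_rot: [179.9, -0.3, 22.9]
force: [-0.1, 0.1, 0.1]
gripper_width: 54.9
gripper_force: 0.0
```

Run:
```python
from h import *
st=env.state();print(st["ee_pos"],st["ee_rot"],st["force"])
rs={}
for n in ["wrist","scene","side"]:
    F=grab(n); save(F[0],n+"7")
    for q in ["lever_end","lever_pivot","pin_knob"]:
        o=obs(q,F=F,minscore=0)
        if o: print(n,q,np.round(o[1]),round(o[2],2),atz(o[0],95 if "lev" in q else 107).round(1)); rs.setdefault(q,[]).append(o[0])
print({q:tri(r)[0].round(1) for q,r in rs.items() if len(r)>1})
a=cv2.imread("pics/scene7.png")[190:320,230:430]; b=cv2.imread("pics/side7.png")[180:310,230:430]
cv2.imwrite("pics/c7.png",np.hstack([cv2.resize(i,(400,260)) for i in (a,b)]))
```

```text
[677.06103114 112.0648351  187.5303805 ] [179.91266969  -0.32223515  22.90661522] [-0.09260531  0.06741839  0.07121482]
wrist lever_end [324. 237.] 0.87 [680.6 113.8  95. ]
wrist lever_pivot [327. 335.] 0.96 [602.7  77.8  95. ]
scene lever_end [381. 260.] 0.58 [670.9 112.8  95. ]
scene lever_pivot [360. 244.] 0.75 [596.4  77.7  95. ]
scene pin_knob [302. 223.] 0.57 [480.2 -62.5 107. ]
side lever_end [355. 214.] 0.71 [682.3 123.4  95. ]
side lever_pivot [325. 224.] 0.85 [598.6  71.6  95. ]
side pin_knob [279. 248.] 0.54 [478.5 -67.2 107. ]
{'lever_end': array([679.8, 111.9, 101.7]), 'lever_pivot': array([598.8,  77.2,  93.1]), 'pin_knob': array([478.2, -62.1, 104.3])}
```

View pics/c7.png

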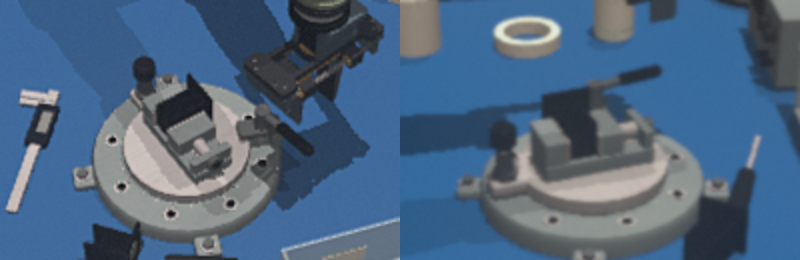

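The lever is back at its original tight angle (about 24°). The knob stands one hole on, at home height (about 104 mm, as at the start), and the gripper is clear. Handing in.

```bash
python3 -c "
from workcell import env
print(env.job_done())"
```

```text
the job is handed in; nothing more can be done
None
```

I turned the vice one hole anticlockwise with the pin home, the clamp lever tight again and the gripper clear of everything, then handed it in at about 19 s; the hand-in gave no verdict, so this rests on my camera and force checks.

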